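Switch off the drained ultrasonic cleaner and open its sprung lid

ROBOT

A 6-joint arm with a two-finger parallel gripper is mounted at the origin on a cart in front of the work surface, level with it; the furniture and walls round the work are solid. World frame = base frame: x ahead of the robot, y to its left, z up, the work surface at z = 0. Lengths are in mm, angles in rad, forces in N, time in s.
With the tool pointing down it reaches from about 400 to 925 mm from the base axis. Payload 12.5 kg.
Tool frame: the origin (TCP) lies midway between the tips of the shut fingers; the grasp point (between the pads) lies 19 mm behind it (env.tcp_to_grasp is the distance from the TCP to the grasp point, in mm); z points along the fingers, y is the line along which they close (so a half turn about z gives the same grasp; the last joint's range is limited). The gripper opens to 95 mm and grips with 3 to 60 N. Pads are 20 mm wide; open, the fingers measure 119 mm over their backs; the gripper's body (75 mm by 180 mm) begins 59 mm behind the grasp point.
Start: joints at [0.584, 0.491, 1.559, -0, 1.092, -0.106], TCP at [482.029, 397.863, 214.661] pointing down, gripper open.
Joint ranges: [-3.1, 3.1], [-0.84, 2.19], [0.05, 2.79], [-1.13, 4.28], [0.06, 2.93], [-2.69, 2.69]. Speed limits (rad/s): [2.22, 2.22, 2.79, 3.14, 3.14, 3.14].

INTERFACE

Orientations are given as [roll, pitch, yaw] about the fixed x, y, z axes, in that order (R = Rz(yaw) Ry(pitch) Rx(roll)).
In Python, from cell import env gives the robot as it stands. The module is installed in compiled form; this text tells all that it offers.
- The arm moves only by the tool step_arm, never from a script. Its argument "plan" is a list that holds one entry, the list of rows, each a list of 5 numbers: the shift along the tool's x, y, z in mm, then the turn about the tool's z in degrees, then the opening, from -1 (shut) to 1 (fully open). A call has 1 to 8 rows; each row is the pose to reach, as a shift and turn from the pose commanded when the call began, along the tool's axes at that moment; what a row does not reach only later rows make up. A row lasts 1/12 s, in which the tool goes at most 41.7 mm and 7.16 degrees, less where a joint would pass 70% of its speed; a pose out of reach is approached as far as the arm can. A call with a gripper value outside its range is refused whole. The fingers move at their own pace and stop on an object; the grip force is fixed at half the most. Time passes only in rows, so rows that repeat a pose let the fingers close. It gives the time, the measured TCP pose, the force, the opening and the grip force at its end, in the units of the state.
- env.state(): the state, without advancing time (a new reading comes with each control period).
- env.read_camera(name): name is "scene" or "top" or "wrist"; returns the picture (480x640x3 uint8, blue, green, red); there is no depth.
- env.get_calibration(name): a dict with "K" (3x3 intrinsics, pixels), "D" ([k1, k2, p1, p2, k3] as OpenCV has them; the pictures are not rectified), "extrinsics" (4x4, takes a point from world to camera coordinates). Camera axes: x right, y up, looking along -z (the intrinsics and any distortion apply to the point x, -y, -z); pixel columns grow to the right and rows downward; lengths in mm; the calibration is good to about 2 mm. A picture is of the moment at which its call begins: read the wrist's pose just before it. get_calibration takes no time and is no camera call; for the wrist camera it gives the pose at the moment of the call.
- env.job_done(): hands the job in; it is judged then, once.
The state is a dict: "t": time; "joints": joint angles; "qvel": joint speeds; "tau": joint torques, N m; "eef_pos": TCP position; "tcp_rot": TCP orientation; "ft_force": force on the tool from outside, world axes, zero at the start; "moment": the same for the moment, N m; "opening": opening from 0.0 (shut) to 1.0 (fully open); "grip_force": force on a finger pad.
Only numpy, scipy, OpenCV 4.12 (cv2) and the standard library are available. Lean on these libraries where they do the work, as an engineer would, in place of code of your own. Each camera call takes 0.05 s, during which the arm holds its last target. There are 200 camera calls.

TASK

The ultrasonic cleaner on the counter has been drained but is still switched on. First press its red rocker switch over to off, then press the blue release tab so that the lid springs up, and push the lid on back, without forcing it, until it rests fully open so the tank can dry. Pick nothing up: leave the basket in the tank and the things around the cleaner where they are.

Things in the scene. Friction and masses are not known exactly. Their poses are not given: they have to be found in the camera images.
- cleaner: White ultrasonic cleaner, fixed. Origin: footprint centre, on the counter; x points from its front (controls, towards the robot) to its back (hinge), y to its left, z up. Footprint x -105..95, y -100..100 mm; drain cock out to y -118, low. Front deck x -105..-50 mm, 86 high: from right to left red rocker, blue tab, timer panel. Shut lid: x -50..82, y -95..95, 101..116 mm high.
- switch_raised (a point): Point to press for off: top of the outer (right-hand) half of the red rocker, 12.5 mm outside its pin, which runs front to back. Rocker 21 (x) by 36 (y) mm. On, this half stands 6 mm up at its outer end; off, it lies level with its top 92 mm above the counter (this point 4 mm lower), in a black bezel 89 mm high. 2 to 3 N snaps it over; it stays.
- switch (a joint): Rocker angle: 0 on, 0.34 rad off. Snaps over at 0.17.
- tab_pad (a point): Centre of the top of the blue release tab's ribbed paddle, 32 (x) x 40 (y) mm, 104 mm above the counter, 28 mm in front of its pin. Pressed down, it tips about the pin and draws its hook (top 111 mm above the counter, 18 to 30 mm behind this point) off the lid's lip. It springs back when let go.
- tab (a joint): Release tab angle: 0 at rest, 0.28 rad fully pressed (8 mm at the paddle's centre, about 4 N there). The lid is let go at about 0.2 rad (5.5 mm, about 3 N).
- lid_edge (a point): Front end of the lid's grey catch lip, middle of the lid's front lower edge, 144 mm from the hinge axis. Lip 32 mm wide, 4 mm thick, 9 mm out in front of the lid's 190 mm wide, 15 mm thick front edge. Shut, it lies 103 mm above the counter; sprung up, about 195 mm.
- lid_hinge (a point): Middle of the lid's hinge axis, at the back of the cleaner, 104 mm above the counter; the axis runs along the cleaner's y.
- lid (a joint): Lid angle: 0 shut and latched, 1.92 rad fully open at its stop. Once let go, a spring pin lifts it to about 0.7 in half a second and holds it there. Beyond, it is free with light friction: left before upright (1.57) it sinks back to 0.7; past about 1.65 it sinks on by itself to the stop (about 1 s) and stays. About 2 N at the front edge moves it.
- basket: Loose steel wire basket, 66 x 146 x 60 mm, standing in the tank under the lid, its top below the tank's rim. Origin: centre of its underside. Leave it.
- loupe: Black eye loupe, 34 mm across, 35 mm high, loose on the counter to the left of the cleaner. Origin: centre of its underside.
- spool: Spool of brass wire, 44 mm across, 28 mm high, loose on the counter to the right of the cleaner. Origin: centre of its underside.
- cup: Small white tea cup, 69 mm across, 51 mm high, near the right edge. Origin: centre of its underside.
- flux: Glass jar with black lid, 49 mm across, 46 mm high, loose, on the left of the counter. Origin: centre of its underside.
- glue: White bottle with red cap, 37 mm across, 75 mm high, loose, on the left of the counter. Origin: centre of its underside.
- tape: Roll of masking tape, 78 mm across, 18 mm high, lying flat, on the left of the counter. Origin: centre of its underside.
- tweezer: Steel tweezers, 128 x 13 x 8 mm, lying near the front edge on the left. Origin: centre of the underside.

How it is judged (in metres and radians):
On the way, in this order (a step that is already met when the one before it is completed fails the run):
1. the rocker is switched off while the lid is still shut (value of joint switch above 0.28 rad and value of joint lid below 0.05 rad), for 0.1 s.
2. the release tab is pressed (value of joint tab above 0.12 rad).
3. the lid has sprung up (value of joint lid above 0.5 rad).
At the end, for the whole second after the job is handed in: The lid rests fully open (over 1.8 rad) and still, the rocker is off, the tab has sprung back, the basket is within 12 mm and every loose thing within 20 mm of where it stood (value of joint lid between 1.8 and 2 rad and velocity of joint lid between -0.05 and 0.05 rad/s and value of joint switch above 0.28 rad and value of joint tab below 0.05 rad and distance of each of loupe, spool, cup, flux, glue, tape, tweezer from where it was at the start of the episode below 0.02 m and distance of basket from where it was at the start of the episode below 0.012 m); the robot touches nothing.
It fails at once if the lid was let up while the cleaner was still switched on (value of joint lid above 0.1 rad and value of joint switch below 0.17 rad).
It fails at once if the lid was forced (over 40 N) (contact force between any of the fingers, the arm and lid above 40 N).
It fails at once if the basket was lifted or shifted in the tank (distance of basket from where it was at the start of the episode above 0.012 m).
It fails at once if a thing beside the cleaner was lifted, carried or pushed away (distance of any of loupe, spool, cup, flux, glue, tape, tweezer from where it was at the start of the episode above 0.02 m).
It also fails if it takes over 45 s, if anything falls off the work surface, if the arm or the gripper's body presses on something with over 40 N, if the wrist force passes 120 N, or if a joint passes its speed limit or range.

## Working session

There is one attempt and no reset: what is moved stays moved. The work goes in short steps, Python scripts to look and compute and a tool call to move; the robot and the scene stay as the last step left them, time stands still between calls to the robot, and variables do not carry over. Pictures are saved under pics/ and viewed, at most 10 in all, crops included, and the job is handed in when it is done.

Besides the shell and the picture viewer there is one more tool, called after "Call:" as name(argument=value, ...), one argument or row to a line, values as JSON. step_arm: Moves the arm, as the interface text tells. Its arguments: {"type":"object","properties":{"plan":{"type":"array"}},"required":["plan"]}

```bash
mkdir -p pics; python3 - <<'E'
from cell import env
import cv2
print(env.state())
for n in("scene","top"):
    cv2.imwrite(f"pics/{n}0.png",env.read_camera(n)); c=env.get_calibration(n); print(n,c)
E
```

```text
{'t': 0.0, 'joints': array([ 5.84399029e-01,  4.91535712e-01,  1.55945032e+00,  2.13449890e-05,
        1.09167133e+00, -1.05568879e-01]), 'qvel': array([-0.00095946, -0.00136606,  0.00032028, -0.00055884, -0.00299088,
       -0.00109622]), 'tau': array([ 1.34800179e-03, -6.12640142e+01, -2.58183771e+01,  6.92531629e-02,
        4.82957438e-02, -1.01388921e-04]), 'eef_pos': array([481.81294834, 397.72552926, 214.0762583 ]), 'tcp_rot': array([-3.14053587e+00, -1.31017173e-04,  2.26075432e+00]), 'ft_force': array([0.9934456 , 0.02316903, 0.39375047]), 'moment': array([-0.05823976,  0.04940064, -0.00955806]), 'grip_force': 0.0, 'opening': 0.9987540974145066}
scene {'K': array([[447.56961613,   0.        , 321.06404802],
       [  0.        , 447.56961613, 230.46890637],
       [  0.        ,   0.        ,   1.        ]]), 'D': array([-0.01627723,  0.        ,  0.        ,  0.        ,  0.        ]), 'extrinsics': array([[-9.81462061e-01,  1.91314443e-01,  1.14457940e-02,
         5.11406271e+02],
       [-1.33084591e-01, -7.23276782e-01,  6.77612860e-01,
         5.76922355e+01],
       [ 1.37915604e-01,  6.63528056e-01,  7.35329726e-01,
        -1.41283835e+03],
       [ 0.00000000e+00,  0.00000000e+00,  0.00000000e+00,
         1.00000000e+00]])}
top {'K': array([[608.42196432,   0.        , 317.50250544],
       [  0.        , 608.42196432, 244.07201705],
       [  0.        ,   0.        ,   1.        ]]), 'D': array([-0.15262019,  0.        ,  0.        ,  0.        ,  0.        ]), 'extrinsics': array([[ 1.00915995e-02, -9.99948278e-01,  1.26517188e-03,
         8.19039160e+01],
       [ 9.91903056e-01,  1.01705718e-02,  1.26589441e-01,
        -5.34536440e+02],
       [-1.26595761e-01, -2.25620877e-05,  9.91954390e-01,
        -1.75416605e+03],
       [ 0.00000000e+00,  0.00000000e+00,  0.00000000e+00,
         1.00000000e+00]])}
```

View pics/top0.png

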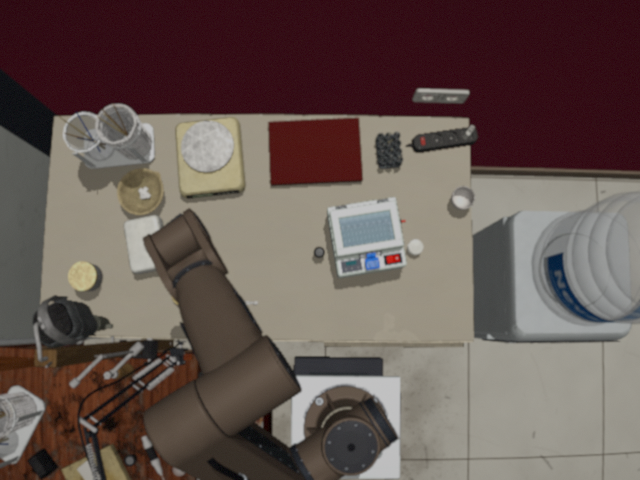

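View pics/scene0.png

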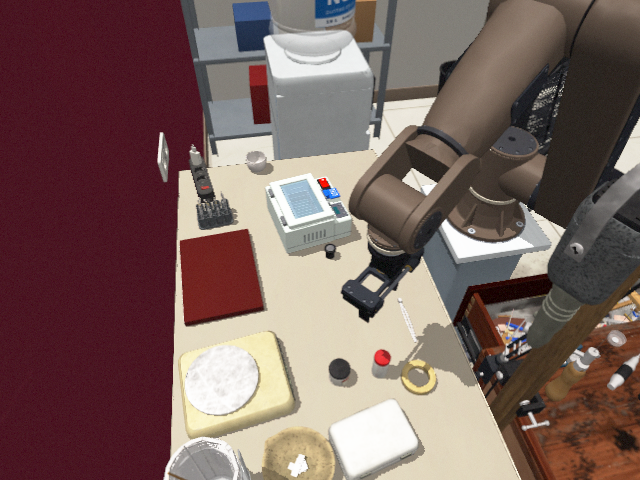

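The top view shows the cleaner near (366,237), with the blue tab at (372,262), the rocker at (393,259), the loupe at (319,252) and the spool at (416,247). The scene view agrees. I'll measure these by colour.

```bash
cat > h.py <<'E'
import cv2, numpy as np
from cell import env
def ray(c,uv):
    p=cv2.undistortPoints(np.array([[uv]],float),c["K"],c["D"])[0,0]
    R=c["extrinsics"][:3,:3];t=c["extrinsics"][:3,3]
    return -R.T@t, R.T@np.array([p[0],-p[1],-1.])
def onz(c,uv,z):
    o,d=ray(c,uv); return o+d*(z-o[2])/d[2]
def proj(c,P):
    R=c["extrinsics"][:3,:3];t=c["extrinsics"][:3,3]
    q=R@np.array(P,float)+t; return cv2.projectPoints(np.array([[q[0],-q[1],-q[2]]]),np.zeros(3),np.zeros(3),c["K"],c["D"])[0].ravel()
def blob(m,k=1):
    n,l,s,ce=cv2.connectedComponentsWithStats(m.astype(np.uint8)); o=np.argsort(-s[1:,4])[:k]+1
    return [(ce[i],s[i]) for i in o]
def masks(im):
    h=cv2.cvtColor(im,cv2.COLOR_BGR2HSV); H,S,V=h[...,0],h[...,1],h[...,2]
    return ((H>100)&(H<125)&(S>150)&(V>90)), (((H<8)|(H>172))&(S>170)&(V>120))
E
python3 - <<'E'
from h import *
im=cv2.imread("pics/top0.png"); c=env.get_calibration("top")
b,r=masks(im)
w=np.zeros(b.shape,bool); w[190:285,320:412]=1
for n,m,z in(("blue",b,104),("red",r,93)):
    for ce,s in blob(m&w,2): print(n,ce,s,onz(c,ce,z).round(1))
cv2.imwrite("pics/tc.png",cv2.resize(im[190:285,310:430],None,fx=6,fy=6,interpolation=cv2.INTER_CUBIC))
E
```

```text
blue [370.53846154 257.24615385] [366 253  11  10  65] [488.8 -62.5 104. ]
blue [371.5  267.25] [370 267   4   2   4] [460.6 -65.2 104. ]
red [391.96153846 258.73076923] [386 255  14   8  78] [ 486.3 -124.5   93. ]
```

View pics/tc.png

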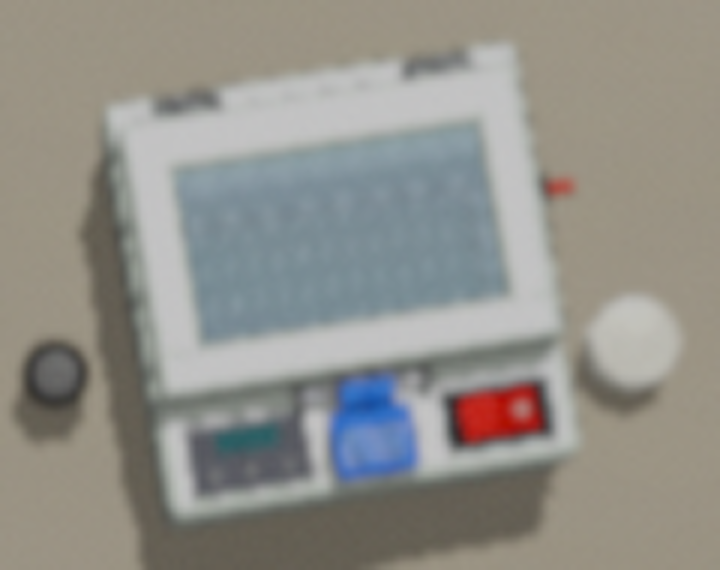

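The crop shows the front deck edge from (180,520) to (578,455), the rocker centred near (501,414), the paddle near (375,445), and the spool on the right at (635,343). The cleaner's yaw is about 9°.

```bash
python3 - <<'E'
from h import *
from scipy.spatial.transform import Rotation as Rn
c=env.get_calibration("top"); f=lambda x,y,z: onz(c,(310+x/6-.4,190+y/6-.4),z)
L=f(180,520,86)
R=f(578,455,86); d=L-R; print(L,R,np.linalg.norm(d),np.degrees(np.arctan2(-d[0],d[1])))
A=f(165,395,101);B=f(560,335,101);d=A-B;print("lid",A,B,np.linalg.norm(d),np.degrees(np.arctan2(-d[0],d[1])))
print("rocker",f(501,414,92),"raisedpt",f(523,410,94),"pad",f(375,447,104))
s=env.state(); T=Rn.from_euler('xyz',s['tcp_rot']).as_matrix(); w=env.get_calibration("wrist"); E=w["extrinsics"]
print("cam in tool",T.T@(-E[:3,:3].T@E[:3,3]-s['eef_pos']),"look",T.T@(-E[2,:3]))
print("shift to (480,-70,260)",T.T@(np.array([470,-85,260])-s['eef_pos']))
E
```

```text
[435.65212386  23.75599587  86.        ] [ 468.23956672 -165.31101604   86.        ] 191.8548316423419 9.779370508227656
lid [493.36457691  31.71339961 101.        ] [ 523.70679114 -154.97515298  101.        ] 189.13821832761886 9.231478296704173
rocker [ 486.85273448 -127.87730896   92.        ] raisedpt [ 488.643399   -138.09783404   94.        ] pad [469.47039262 -66.93310338 104.        ]
cam in tool [  76.669271     -0.76422566 -168.99960003] look [-0.26808729  0.00124166  0.96339383]
shift to (480,-70,260) [-364.78675507 -316.47954293  -45.6073493 ]
```

Call:
step_arm(
  plan=[
    [[-240,-210,-45,-30,-1],[-240,-210,-45,-30,-1],[-240,-210,-45,-30,-1],[-240,-210,-45,-30,-1],[-240,-210,-45,-30,-1],[-240,-210,-45,-30,-1],[-240,-210,-45,-30,-1],[-240,-210,-45,-30,-1]],
  ],
)

```text
t: 0.77
eef_pos: [472.2, 76.9, 259.9]
tcp_rot: [-3.141, 0.0, 2.784]
ft_force: [0.6, -0.3, 0.5]
opening: 0.493
grip_force: 0.0
```

```bash
cat >> h.py <<'E'
from scipy.spatial.transform import Rotation as Rn
def shift(P):
    s=env.state(); T=Rn.from_euler('xyz',s['tcp_rot']).as_matrix()
    print("pos",s['eef_pos'].round(1),"rot",np.degrees(s['tcp_rot']).round(1),"t",round(s['t'],2),"F",s['ft_force'].round(1))
    print("shift to",P,(T.T@(np.array(P)-s['eef_pos'])).round(1))
E
python3 -c "
from h import *
shift((465,-110,260))"
```

```text
pos [472.2  76.9 259.9] rot [-180.     0.   159.5] t 0.77 F [ 0.6 -0.3  0.5]
shift to (465, -110, 260) [ -58.6 -177.6   -0. ]
```

Call:
step_arm(
  plan=[
    [[-58,-177,0,-30,-1],[-58,-177,0,-30,-1],[-58,-177,0,-30,-1],[-58,-177,0,-30,-1],[-58,-177,0,-30,-1],[-58,-177,0,-30,-1],[-58,-177,0,-30,-1],[-58,-177,0,-30,-1]],
  ],
)

```text
t: 1.43
eef_pos: [465.1, -106.9, 259.4]
tcp_rot: [3.141, -0.0, -2.978]
ft_force: [-0.1, 0.7, -0.1]
opening: 0.009
grip_force: 0.0
```

```bash
python3 - <<'E'
from h import *
w=env.get_calibration("wrist"); im=env.read_camera("wrist"); cv2.imwrite("pics/w1.png",im); np.save("w1.npy",w,allow_pickle=True)
b,r=masks(im)
for n,m,z in(("blue",b,104),("red",r,93)):
    for ce,s in blob(m,2): print(n,ce,s,onz(w,ce,z).round(1))
shift((488,-138,150))
E
```

```text
blue [366.39342949 251.38862179] [ 346  227   43   48 1248] [480.6 -63.7 104. ]
red [299.00547945 244.62739726] [279 234  39  23 730] [ 487.5 -124.1   93. ]
pos [ 465.2 -106.3  259.5] rot [ 180.    -0.  -170.5] t 1.48 F [-0.4  0.1 -0. ]
shift to (488, -138, 150) [-17.3 -35.1 109.5]
```

View pics/w1.png

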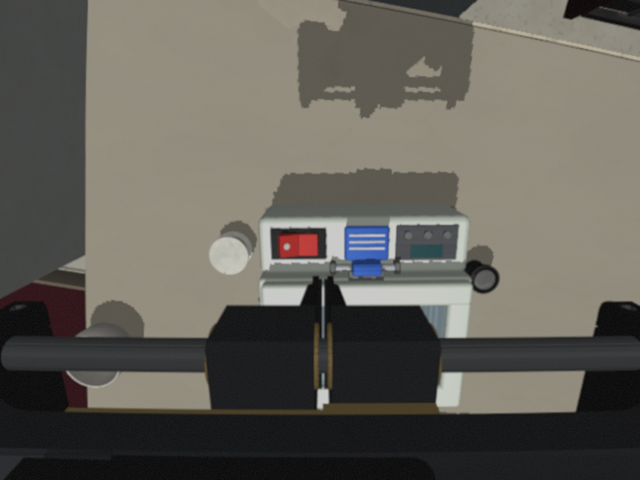

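The wrist view shows the rocker centred at (299,245), its raised half with the white dot near (286,246), and the paddle centre near (367,243). The fingers are shut and square to the cleaner.

Call:
step_arm(
  plan=[
    [[-18,-37,40,0,-1],[-18,-37,80,0,-1],[-18,-37,120,0,-1],[-18,-37,150,0,-1],[-18,-37,155,0,-1],[-18,-37,155,0,-1],[-18,-37,155,0,-1]],
  ],
)

```text
t: 2.07
eef_pos: [490.0, -139.9, 106.1]
tcp_rot: [-3.141, 0.001, -2.974]
ft_force: [-0.7, -0.2, 0.5]
opening: 0.007
grip_force: 0.0
```

```bash
python3 - <<'E'
from h import *
im=env.read_camera("wrist"); cv2.imwrite("pics/w2.png",im)
w=env.get_calibration("wrist")
b,r=masks(im)
for n,m,z in(("blue",b,104),("red",r,93)):
    for ce,s in blob(m,2): print(n,ce,s,onz(w,ce,z).round(1))
shift((489,-139,92))
E
```

```text
blue [473.54535459 292.1253436 ] [ 434  260   83   66 3638] [474.4 -67.1 104. ]
blue [475.3510274  332.15239726] [445 327  59  11 584] [495.4 -60.1 104. ]
red [363.05132906 290.39871677] [ 342  272   41   34 1091] [ 486.9 -118.7   93. ]
pos [ 490.3 -140.2  106.7] rot [-1.799e+02  1.000e-01 -1.704e+02] t 2.12 F [-0.2  0.5  0.1]
shift to (489, -139, 92) [ 1.1  1.4 14.7]
```

View pics/w2.png

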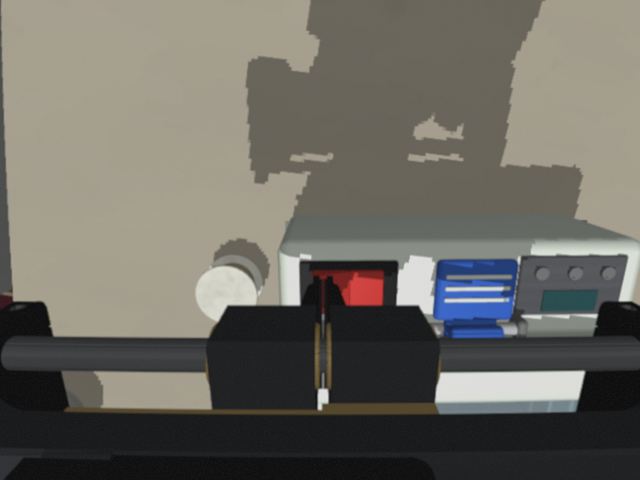

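The tip (323,~280) sits over the outer half of the rocker, whose red spans columns 311–383, so it is about 12 mm outside the pin. Now I'll press.

Call:
step_arm(
  plan=[
    [[0,0,5,0,-1],[0,0,9,0,-1],[0,0,12,0,-1],[0,0,14,0,-1],[0,0,15,0,-1],[0,0,15,0,-1]],
  ],
)

```text
t: 2.62
eef_pos: [489.6, -140.7, 91.9]
tcp_rot: [-3.14, 0.002, -2.975]
ft_force: [-5.5, 2.7, 30.7]
opening: 0.006
grip_force: 14.8
```

Call:
step_arm(
  plan=[
    [[0,0,-20,0,-1],[0,0,-50,0,-1],[0,-20,-80,0,-1],[0,0,-90,0,-1],[20,30,-110,0,-1],[20,60,-110,0,-1],[20,74,-110,0,-1],[20,74,-110,0,-1]],
  ],
)

```text
t: 3.28
eef_pos: [456.3, -68.8, 200.2]
tcp_rot: [3.141, 0.001, -2.973]
ft_force: [0.4, -0.1, 0.4]
opening: 0.005
grip_force: 0.0
```

```bash
python3 - <<'E'
from h import *
w=env.get_calibration("wrist"); im=env.read_camera("wrist"); cv2.imwrite("pics/w3.png",cv2.resize(im[180:320,200:520],None,fx=2.4,fy=2.4))
b,r=masks(im)
for n,m,z in(("blue",b,104),("red",r,93)):
    for ce,s in blob(m,2): print(n,ce,s,onz(w,ce,z).round(1))
shift((470,-66,108))
E
```

```text
blue [322.33681214 264.66982922] [ 297  248   51   40 1054] [470.7 -65.7 104. ]
blue [322.52173913 278.2173913 ] [319 277   8   6  23] [481.1 -63.8 104. ]
red [242.74731183 268.24946237] [220 256  43  27 930] [ 487.6 -125.    93. ]
pos [457. -70. 200.] rot [-180.     0.  -170.4] t 3.33 F [ 0.3 -0.5  0.4]
shift to (470, -66, 108) [-13.5   1.8  92.1]
```

View pics/w3.png

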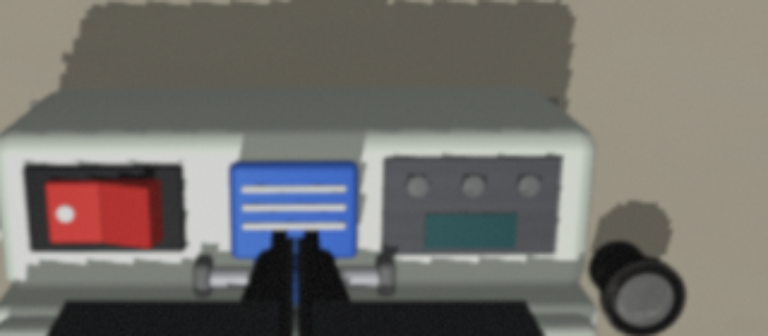

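The rocker is now off: its outer half (65,214) lies flat and its inner edge is up. The paddle centre is at crop (294,210). Next I'll go down on the tab.

Call:
step_arm(
  plan=[
    [[-10,1,40,0,-1],[-10,1,75,0,-1],[-10,1,90,0,-1],[-10,1,96,0,-1],[-10,1,99,0,-1],[-10,1,101,0,-1],[-10,1,102,0,-1],[-10,1,102,0,-1]],
  ],
)

```text
t: 4.0
eef_pos: [466.1, -68.8, 98.2]
tcp_rot: [3.141, -0.002, -2.975]
ft_force: [-8.2, -0.9, 5.9]
opening: 0.006
grip_force: 3.8
```

Call:
step_arm(
  plan=[
    [[0,0,1,0,-1],[0,0,1,0,-1],[0,0,1,0,-1],[0,0,1,0,-1],[0,0,1,0,-1],[0,0,1,0,-1]],
  ],
)

```text
t: 4.5
eef_pos: [466.0, -68.8, 97.5]
tcp_rot: [3.141, -0.002, -2.975]
ft_force: [-7.8, -1.3, 5.6]
opening: 0.002
grip_force: 4.1
```

```bash
python3 - <<'E'
from h import *
im=env.read_camera("scene"); cv2.imwrite("pics/s2.png",cv2.resize(im[130:330,230:450],None,fx=2.7,fy=2.7))
shift((466,-68,98))
E
```

```text
pos [466.  -68.8  97.5] rot [ 1.800e+02 -1.000e-01 -1.705e+02] t 4.55 F [-8.5 -1.4  7.3]
shift to (466, -68, 98) [-0.1  0.8 -0.5]
```

View pics/s2.png

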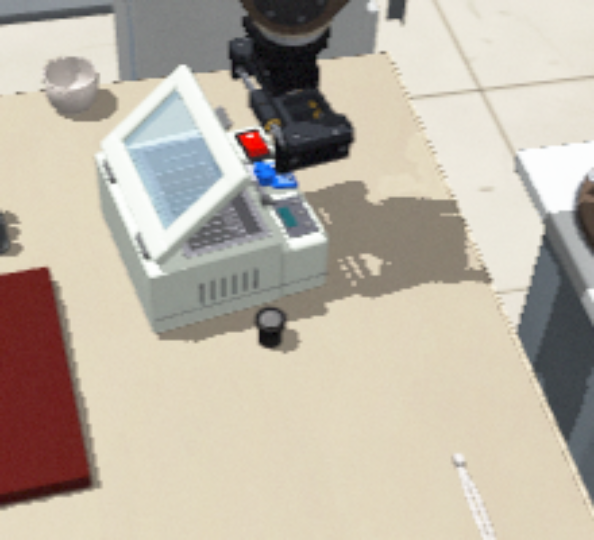

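The lid has sprung up to about 0.7 rad, and the fingers are still on the tab. I'll back off towards the robot and rise in front of the lip.

Call:
step_arm(
  plan=[
    [[3,0,-10,0,-1],[15,0,-30,0,-1],[20,0,-60,0,-1],[20,0,-86,0,-1],[20,0,-86,0,-1],[10,0,-86,0,-1],[0,0,-86,0,-1],[0,0,-86,0,-1]],
  ],
)

```text
t: 5.22
eef_pos: [468.8, -68.3, 182.3]
tcp_rot: [-3.141, 0.001, -2.975]
ft_force: [0.1, -0.0, -0.1]
opening: 0.002
grip_force: 0.0
```

```bash
python3 - <<'E'
from h import *
w=env.get_calibration("wrist");im=env.read_camera("wrist"); cv2.imwrite("pics/w4.png",im)
shift((530,-56,183)); print(proj(w,(530,-56,195)),proj(w,(472,-66,104)))
E
```

```text
pos [467.8 -68.1 181.8] rot [ 180.    -0.  -170.4] t 5.27 F [ 0.   0.3 -0.4]
shift to (530, -56, 183) [-63.4   1.6  -1.2]
[324.83410191 426.55470672] [323.88476659 257.78336044]
```

View pics/w4.png

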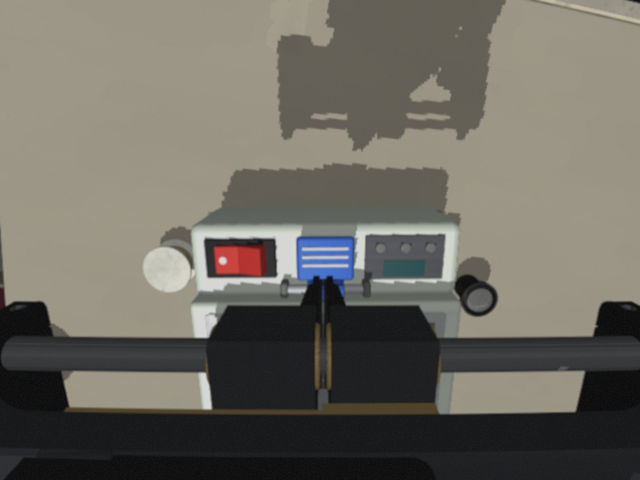

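The tip lines up with the tab at (325,258) and the tank is open behind it. Now I'll push the lid back in small steps.

Call:
step_arm(
  plan=[
    [[-20,1,0,0,-1],[-36,1,0,0,-1],[-44,1,0,0,-1],[-50,1,0,0,-1],[-56,1,0,0,-1],[-62,1,-2,0,-1],[-68,1,-4,0,-1],[-74,1,-6,0,-1]],
  ],
)

```text
t: 5.93
eef_pos: [538.6, -55.0, 188.8]
tcp_rot: [3.141, -0.002, -2.975]
ft_force: [-1.9, -0.7, 2.0]
opening: 0.003
grip_force: 1.3
```

Call:
step_arm(
  plan=[
    [[-8,0,-4,0,-1],[-16,0,-8,0,-1],[-24,0,-11,0,-1],[-32,0,-14,0,-1],[-40,0,-17,0,-1],[-48,0,-20,0,-1],[-56,0,-22,0,-1],[-64,0,-24,0,-1]],
  ],
)

```text
t: 6.6
eef_pos: [603.6, -44.2, 212.8]
tcp_rot: [3.141, 0.0, -2.975]
ft_force: [-0.3, -0.2, -0.3]
opening: 0.009
grip_force: 0.1
```

Call:
step_arm(
  plan=[
    [[-7,0,-1,0,-1],[-14,0,-2,0,-1],[-21,0,-3,0,-1],[-28,0,-3,0,-1],[-35,0,-3,0,-1],[-42,0,-3,0,-1],[-48,0,-3,0,-1],[-52,0,-3,0,-1]],
  ],
)

```text
t: 7.27
eef_pos: [654.8, -35.6, 215.5]
tcp_rot: [3.142, 0.0, -2.975]
ft_force: [0.2, 0.6, -0.2]
opening: 0.003
grip_force: 0.0
```

```bash
python3 - <<'E'
from h import *
im=env.read_camera("scene"); cv2.imwrite("pics/s3.png",cv2.resize(im[130:330,230:450],None,fx=2.7,fy=2.7))
shift((600,-45,220))
E
```

```text
pos [655.1 -35.6 215.4] rot [ 180.     0.  -170.5] t 7.32 F [-1.   0.3 -0. ]
shift to (600, -45, 220) [55.9 -0.1 -4.6]
```

View pics/s3.png

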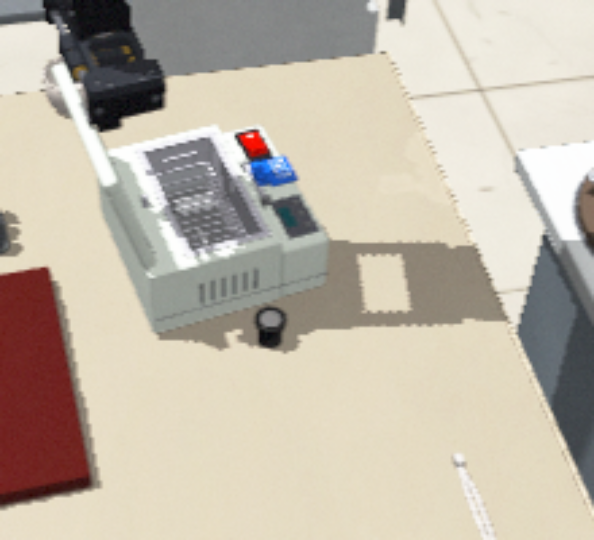

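The lid is past upright and leaning back. I'll wait briefly, then retreat.

Call:
step_arm(
  plan=[
    [[-4,0,0,0,-1],[-4,0,0,0,-1],[-4,0,0,0,-1],[-4,0,0,0,-1],[0,0,0,0,-1],[20,0,0,0,-1],[50,0,-20,0,-1],[80,0,-50,0,-1]],
  ],
)

```text
t: 7.98
eef_pos: [573.4, -48.8, 262.9]
tcp_rot: [3.14, -0.005, -2.975]
ft_force: [0.7, -0.4, 1.4]
opening: 0.005
grip_force: 0.0
```

Call:
step_arm(
  plan=[
    [[40,0,-10,0,-1],[80,0,-20,0,-1],[100,0,-20,0,-1],[100,0,-20,0,-1],[100,0,-20,0,-1],[100,0,-20,0,-1],[100,0,-20,0,-1],[100,0,-20,0,-1]],
  ],
)

```text
t: 8.65
eef_pos: [477.7, -65.4, 284.6]
tcp_rot: [3.141, -0.001, -2.975]
ft_force: [0.2, 0.2, 0.1]
opening: 0.002
grip_force: 0.0
```

```bash
python3 - <<'E'
from h import *
im=env.read_camera("scene"); cv2.imwrite("pics/s4.png",cv2.resize(im[130:330,230:450],None,fx=2.7,fy=2.7))
shift((600,-45,220))
E
```

```text
pos [477.6 -65.3 284.6] rot [ 180.    -0.  -170.4] t 8.7 F [-0.6  0.2  0.1]
shift to (600, -45, 220) [-124.1   -0.3   64.5]
```

View pics/s4.png

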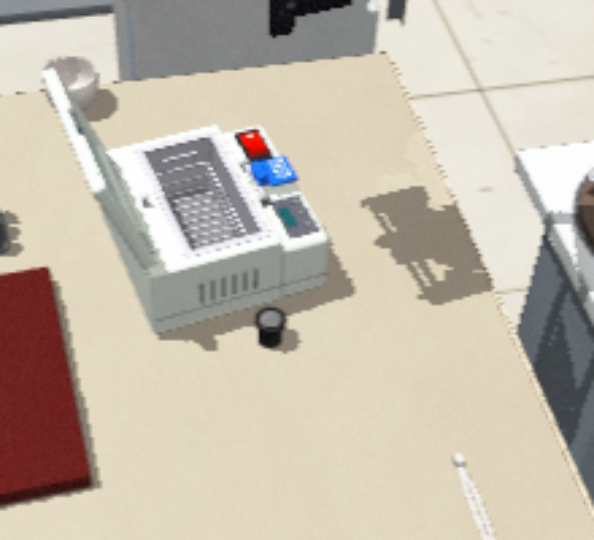

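The lid leans well back, the basket is in the tank, and the arm is clear. I'll let it settle another half second or so and hand in once nothing is moving.

Call:
step_arm(
  plan=[
    [[0,0,0,0,-1],[0,0,0,0,-1],[0,0,0,0,-1],[0,0,0,0,-1],[0,0,0,0,-1],[0,0,0,0,-1],[0,0,0,0,-1],[0,0,0,0,-1]],
  ],
)

```text
t: 9.37
eef_pos: [477.1, -65.5, 285.1]
tcp_rot: [3.142, 0.0, -2.975]
ft_force: [0.7, 0.4, -0.2]
opening: 0.005
grip_force: 0.0
```

```bash
python3 - <<'E'
from h import *
old=cv2.imread("pics/s4.png"); im=env.read_camera("scene")
new=cv2.resize(im[130:330,230:450],None,fx=2.7,fy=2.7)
d=cv2.absdiff(old,new).max(2)[60:350,30:340]; n=int((d>50).sum()); print("changed",n)
if n<150: print(env.job_done())
E
```

```text
changed 0
the job is handed in; nothing more can be done
None
```

I switched the cleaner off, pressed the release tab so the lid sprang up, and pushed the lid back until it lay open and still; the job was handed in after about 9.4 s of robot time, and no verdict came back.

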